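Index the dish carousel and lift out the marked dish for inspection

TASK

Turn the dish carousel by its upright red post a quarter turn, in whichever direction brings the petri dish with the green disc on its lid out from under the clear cover into the front opening, until the turntable clicks into its rest position and stands still. Then lift that dish 10 to 20 cm straight up off its seat and finish while still holding it there in the gripper, level and steady, with nothing else carrying it. Keep the dish level all along, leave the dish with the white disc on its seat, and do not disturb the other things on the bench.

Things in the scene. Friction and masses are not known exactly. Their poses are not given: they have to be found in the camera images.
- carousel: Fixed dish carousel: white foot, silver turntable 284 mm across (top 30 mm above the bench), slim fixed column at the axis carrying a fixed clear flat cover: radius 110 mm, 74 to 78 mm above the bench (cap at its centre to 87 mm), spanning 240 degrees. The missing 120 degree sector, centred on the carousel's own -x direction, is the front opening. Origin: on the axis at bench height; z up.
- turntable (a joint): Turntable angle in rad, positive anticlockwise seen from above, 0 at the start. An indexing mechanism holds it at -1.571, 0 and +1.571 and draws it into the nearest of them when let go (it tips over halfway between, at 0.785); holding it off takes up to about 2 N at the red post. Hard stops at 1.8 either way.
- handle (a point): Centre of the top of the upright round red post that turns the turntable: grip part 16 mm diameter, 82 to 131 mm above the bench (so it stands clear above the cover), 126 mm from the axis. At joint 0 it is at the middle of the front opening, at +1.571 or -1.571 at the side.
- opening (a point): Point in the middle of the front opening, 76 mm from the axis towards the carousel's -x, at seat height (46 mm above the bench); fixed. The wanted dish's origin is here once the turntable has clicked at the right quarter turn.
- seat_a (a point): Top centre of the seat on the carousel's +y side at joint 0, 76 mm from the axis, turning with it: black cross on a pedestal 44 mm across, top 46 mm above the bench. Four 6 mm pins, 34.5 mm from the seat's centre at 45 degrees to the radial direction, reach 4 mm above the seat. Beside the dish, radially and tangentially, is free space for fingers down to the turntable.
- seat_b (a point): Top centre of the same kind of seat on the carousel's -y side at joint 0.
- dish_green: Petri dish, round, 60 mm diameter, 15 mm high, 24 to 54 g, with a green disc 40 mm across on its lid: the dish wanted. Starts on either seat under the cover. Origin: centre of its underside; z up when level.
- dish_white: Same kind of petri dish with a white disc on its lid, on the other seat; stays on its seat. Origin: centre of its underside.
- beaker: Bystander: glass beaker, 85 x 93 x 120 mm high. Origin: centre of its underside.
- tip_box: Bystander: pipette-tip box with clear lid, 91 x 119 x 63 mm high. Origin: centre of its underside.
- tape: Bystander: beige roll of tape, 96 mm diameter, 19 mm high. Origin: centre of its underside.
- timer: Bystander: small white timer, 38 x 64 x 61 mm high. Origin: centre of its underside.

How it is judged:
On the way:
1. the turntable has clicked at a quarter turn and stands still, with the green-disc dish on its seat in the front opening ((value of joint turntable between 1.511 and 1.631 rad or value of joint turntable between -1.631 and -1.511 rad) and distance between dish_green and opening below 0.015 m and velocity of joint turntable between -0.1 and 0.1 rad/s), for 0.2 s.
At the end, for the whole second after the job is handed in: Fingers hold the green-disc dish (over 1 N), underside 90 to 220 mm above its seat, within 60 mm sideways of the opening point, tilt under 0.12 rad, slower than 20 mm/s and 0.15 rad/s, touching neither carousel nor other things; turntable within 0.12 rad of a quarter-turn click (height (world z) of dish_green between 0.136 and 0.266 m and horizontal distance between dish_green and opening below 0.06 m and angle between dish_green's own z axis and vertical below 0.12 rad and linear speed of dish_green below 0.02 m/s and angular speed of dish_green below 0.15 rad/s and contact force between dish_green and the fingers above 1 N and contact force between dish_green and carousel below 0.05 N and (value of joint turntable between 1.451 and 1.691 rad or value of joint turntable between -1.691 and -1.451 rad) and contact force between dish_green and dish_white below 0.05 N and contact force between dish_green and beaker below 0.05 N and contact force between dish_green and tip_box below 0.05 N and contact force between dish_green and tape below 0.05 N and contact force between dish_green and timer below 0.05 N); the arm keeps its last pose, push and grip.
It fails at once if the green-disc dish is tipped more than 0.3 rad (angle between dish_green's own z axis and vertical above 0.3 rad).
It fails at once if the white-disc dish leaves its seat (distance between dish_white and seat_a above 0.02 m and distance between dish_white and seat_b above 0.02 m).
It fails at once if the beaker, tip box, tape or timer is moved more than 30 mm (distance of any of beaker, tip_box, tape, timer from where it was at the start of the episode above 0.03 m).
It also fails if it takes over 51 s, if anything falls off the work surface, if the arm or the gripper's body presses on something with over 40 N, if the wrist force passes 120 N, or if a joint passes its speed limit or range.

ROBOT

A 6-joint arm with a two-finger parallel gripper is mounted at the origin on a cart in front of the work surface, level with it; the furniture and walls round the work are solid. World frame = base frame: x ahead of the robot, y to its left, z up, the work surface at z = 0. Lengths are in m, angles in rad, forces in N, time in s.
With the tool pointing down it reaches from about 0.25 to 0.775 m from the base axis. Payload 4 kg.
Tool frame: the origin (TCP) lies on the centre line of the jaws, within the pads' length; the fingertips stand 8 mm ahead of it and the grasp point (between the pads) lies 11 mm behind it; y points along the fingers, x is the direction in which the jaws open and shut, and the axes are right-handed (so a half turn about y gives the same grasp; the last joint's range is limited). The gripper opens to 94 mm and grips with 3 to 60 N. Pads are 16 mm wide; open, the fingers measure 119 mm over their backs; the gripper's body (75 mm by 177 mm) begins 78 mm behind the grasp point.
Start: joints at [1.233, 0.087, 1.371, -0, 1.684, -0.103], TCP at [0.128, 0.535, 0.182] pointing down, gripper open.
Joint ranges: [-3.1, 3.1], [-0.76, 2.03], [0.27, 2.55], [-1.08, 4.22], [0.17, 2.65], [-2.57, 2.57]. Speed limits (rad/s): [2.79, 2.79, 3.14, 3.14, 3.14, 3.14].

INTERFACE

Orientations are given as [roll, pitch, yaw] about the fixed x, y, z axes, in that order (R = Rz(yaw) Ry(pitch) Rx(roll)).
In Python, from bench import robot gives the robot as it stands.
- The arm moves only by the tool step_arm, never from a script. Its argument "commands" is a list of rows, each an object with "xyz": the shift along the world's x, y, z in m, a list of three; "twist": the turn, a rotation vector about the world's x, y, z in degrees, a list of three. In form: [{"xyz": [tx, ty, tz], "twist": [ax, ay, az]}, ...]. A call has 1 to 12 rows; each row is the pose to reach, as a shift and turn from the pose commanded when the call began; what a row does not reach only later rows make up. A row lasts 1/12 s, in which the tool goes at most 41.7 mm and 7.16 degrees, less where a joint would pass 70% of its speed; a pose out of reach is approached as far as the arm can. A call with a gripper value outside its range is refused whole. "fingers" is the closure in counts, from 0 (fully open) to 255 (shut), set as the call begins (left out, the last holds). The fingers move at their own pace and stop on an object; the grip force is fixed at half the most. Time passes only in rows, so rows that repeat a pose let the fingers close. It gives the time, the measured TCP pose, the force and the opening at its end, in the units of the state.
- robot.get_obs(): the state, without advancing time (a new reading comes with each control period).
- robot.snapshot(name): name is "scene" or "top" or "wrist"; returns (picture, depth): 400x640x3 uint8, red, green, blue; 400x640 float32, m along the optical axis (not along the pixel's ray), 0 where there is no reading.
- robot.camera_info(name): a dict with "fx", "fy", "cx", "cy" (pixels), "k1" (the pictures are not rectified: a ray, as slopes to the right and down, at radius r is drawn at 1 + k1 r^2 times it, then the intrinsics apply), "R" (3x3) and "t" (3): a world point X has camera coordinates R X + t. Camera axes: x right, y down, z forward; pixel columns grow to the right and rows downward; lengths in m; the calibration is good to about 2 mm. A picture is of the moment at which its call begins: read the wrist's pose just before it. camera_info takes no time and is no camera call; for the wrist camera it gives the pose at the moment of the call.
- robot.close_job(): hands the job in, once; it reports no verdict.
The state is a dict: "time": time; "joint_positions": joint angles; "qvel": joint speeds; "joint_torque": joint torques, N m; "tool_pos": TCP position; "ee_rot": TCP orientation; "wrist_force": force on the tool from outside, world axes, zero at the start; "wrist_torque": the same for the moment, N m; "width": finger opening in m.
Only numpy, scipy, OpenCV 4.12 (cv2) and the standard library are available. Lean on these libraries where they do the work, as an engineer would, in place of code of your own. Each camera call takes 0.05 s, during which the arm holds its last target.

## Working session

There is one attempt and no reset: what is moved stays moved. The work goes in short steps, Python scripts to look and compute and a tool call to move; the robot and the scene stay as the last step left them, time stands still between calls to the robot, and variables do not carry over. Pictures are saved under pics/ and viewed, and the job is handed in when it is done.

Besides the shell and the picture viewer there is one more tool, called after ">>>" by a JSON object that holds its "fn" and its "kwargs". step_arm: Moves the arm, as the interface text tells. Its arguments: {"type":"object","properties":{"commands":{"type":"array"},"fingers":{"type":"number"}},"required":["commands"]}

```bash
mkdir -p pics; ls; python3 - <<'E'
from bench import robot
import cv2
o=robot.get_obs()
print({k:o[k] for k in('time','tool_pos','ee_rot','width','wrist_force')})
for n in('scene','top'):
    p,d=robot.snapshot(n); cv2.imwrite(f'pics/{n}0.png',p[:,:,::-1])
    import numpy as np; np.save(f'{n}0.npy',d); np.save(f'{n}0p.npy',p)
    print(n,robot.camera_info(n))
E
```

```text
pics
{'time': 0.0, 'tool_pos': array([0.12775382, 0.53433933, 0.18054484]), 'ee_rot': array([-1.57057927,  0.00214844,  1.33602288]), 'width': 0.09363180162091927, 'wrist_force': array([ 0.14371703,  0.35878253, -0.06147605])}
scene {'fx': 488.80973674524614, 'fy': 488.80973674524614, 'cx': 311.6099318026336, 'cy': 197.5341096320842, 'k1': -0.04247493811222847, 'R': array([[-0.89317452, -0.44945084, -0.01527146],
       [-0.17278787,  0.37432983, -0.91105517],
       [ 0.41519108, -0.81109255, -0.41200152]]), 't': array([0.49836621, 0.18004823, 1.36190253])}
top {'fx': 402.4772225891675, 'fy': 402.4772225891675, 'cx': 319.4888130969242, 'cy': 207.40606171975938, 'k1': -0.06437337172278094, 'R': array([[ 0.02716549, -0.99961548,  0.00556157],
       [-0.99420697, -0.02759646, -0.10387942],
       [ 0.10399295, -0.00270742, -0.99457435]]), 't': array([0.0178515 , 0.51538653, 1.47966687])}
```

View pics/scene0.png

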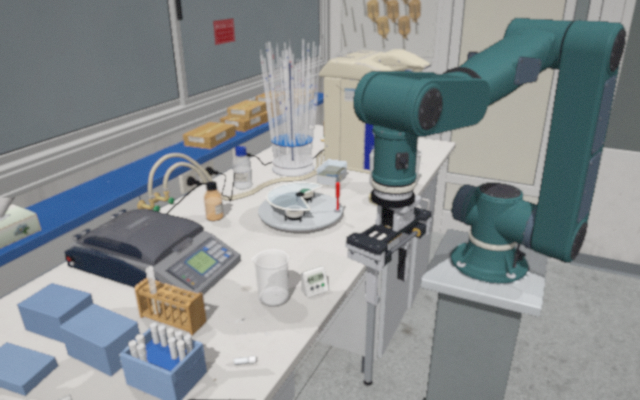

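View pics/top0.png

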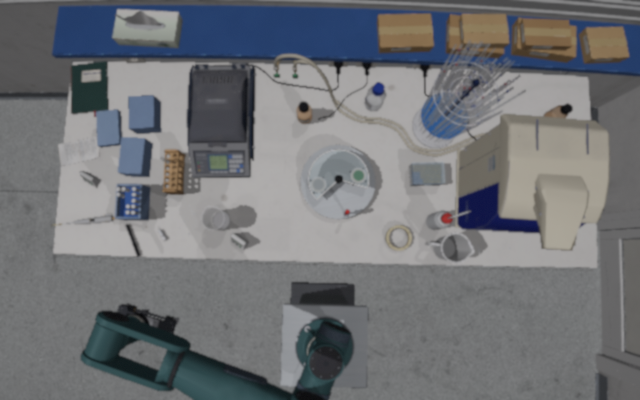

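```bash
cat > h.py <<'E'
import numpy as np, cv2
def ray(ci,u,v):
    K=np.array([[ci['fx'],0,ci['cx']],[0,ci['fy'],ci['cy']],[0,0,1]])
    p=cv2.undistortPoints(np.array([[[u,v]]],float),K,np.array([ci['k1'],0,0,0,0.]))[0,0]
    d=ci['R'].T@np.array([p[0],p[1],1]); c=-ci['R'].T@ci['t']; return c,d
def onz(ci,u,v,z):
    c,d=ray(ci,u,v); return c+d*(z-c[2])/d[2]
def proj(ci,X):
    x=ci['R']@np.array(X)+ci['t']; x=x/x[2]; r=x[0]**2+x[1]**2
    return ci['cx']+ci['fx']*x[0]*(1+ci['k1']*r), ci['cy']+ci['fy']*x[1]*(1+ci['k1']*r)
def blobs(m,minA=3):
    n,l,s,c=cv2.connectedComponentsWithStats(m.astype(np.uint8))
    return [(s[i,4],c[i].round(1)) for i in range(1,n) if s[i,4]>=minA]
E
python3 - <<'E'
from h import *
from bench import robot
p=np.load('top0p.npy'); ci=robot.camera_info('top')
crop=p[130:270,200:480]; cv2.imwrite('pics/topc.png',cv2.resize(crop,None,fx=2.8,fy=2.8,interpolation=cv2.INTER_CUBIC)[:,:,::-1])
h=cv2.cvtColor(p,cv2.COLOR_RGB2HSV).astype(int)
H,S,V=h[...,0],h[...,1],h[...,2]
box=np.zeros(H.shape,bool); box[130:240,280:400]=1
print('red',blobs(((H<10)|(H>170))&(S>110)&box)); print('green',blobs((H>40)&(H<90)&(S>60)&box)); print('dark',blobs((V<60)&box))
for n,u,v,z in(('col',338.5,179.5,.087),):print(n,onz(ci,u,v,z))
p=np.load('scene0p.npy');cv2.imwrite('pics/scenec.png',cv2.resize(p[150:260,230:410],None,fx=4,fy=4,interpolation=cv2.INTER_CUBIC)[:,:,::-1])
ci=robot.camera_info('scene')
E
```

```text
red [(np.int32(9), array([346.9, 211.7]))]
green [(np.int32(42), array([358.2, 174.9]))]
dark [(np.int32(36), array([338.5, 178.9]))]
col [ 0.61188779 -0.03390222  0.087     ]
```

View pics/topc.png

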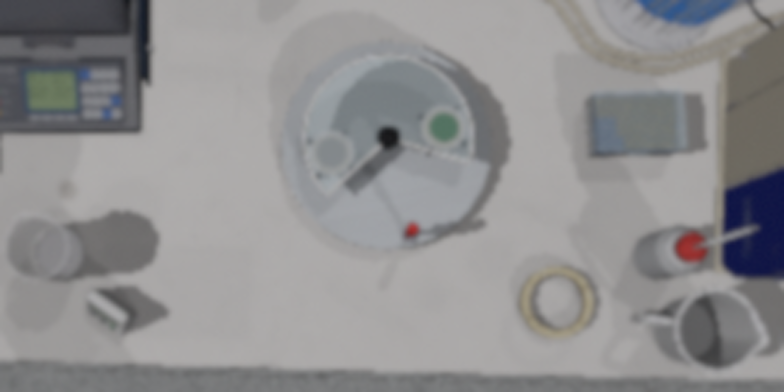

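View pics/scenec.png

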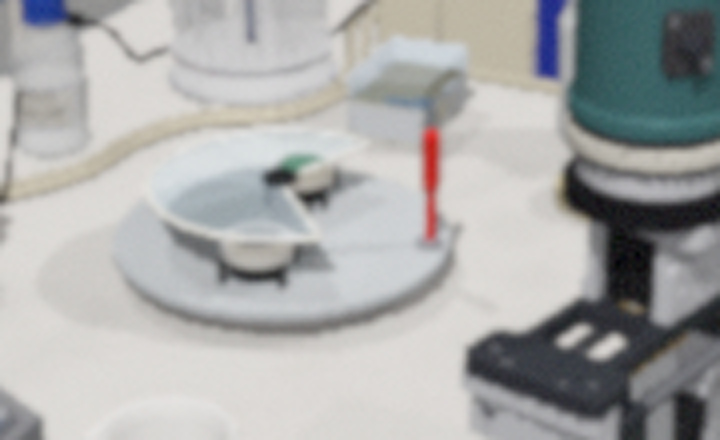

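```bash
python3 - <<'E'
from h import *
from bench import robot
p=np.load('top0p.npy'); ci=robot.camera_info('top')
ax=onz(ci,338.5,178.9,.087); hd=onz(ci,346.9,211.7,.131); g=onz(ci,358.2,174.9,.061); 
w=onz(ci,200+333/2.8,130+153/2.8,.061)
print(ax,hd,g,w,(g+w)/2, np.linalg.norm((hd-ax)[:2]),np.linalg.norm((g-ax)[:2]),np.linalg.norm((w-ax)[:2]))
for n,a in(('h',hd-ax),('g',g-ax),('w',w-ax),('gw',g-w)):print(n,np.degrees(np.arctan2(a[1],a[0])))
for n,u,v in(('tape',557,302),('timer',107,310),('beaker',38,245),('tip',640,125)):print(n,onz(ci,200+u/2.8,130+v/2.8,.03))
ps=np.load('scene0p.npy'); cs=robot.camera_info('scene')
h=cv2.cvtColor(ps,cv2.COLOR_RGB2HSV).astype(int);H,S,V=h[...,0],h[...,1],h[...,2]
m=((H<10)|(H>170))&(S>110);m[:,:310]=0;m[:,360:]=0;m[:160]=0
ys,xs=np.nonzero(m);print(xs.min(),xs.max(),ys.min(),ys.max(),[xs[ys==y].mean() for y in(ys.min()+1,ys.max()-1)])
u,v=xs[ys==ys.min()+1].mean(),ys.min()
print('scene top',onz(cs,u,v,.131), 'green', onz(cs,230+303/4,150+160/4,.061))
E
```

```text
[ 0.61408966 -0.03385413  0.087     ] [ 0.49143019 -0.06351689  0.131     ] [ 0.63579334 -0.10759439  0.061     ] [0.59526082 0.03643699 0.061     ] [ 0.61552708 -0.0355787   0.061     ] 0.12619517979384137 0.07686790823365143 0.07276927199487022
h -166.40515961584376
g -73.59946706700264
w 104.99573662660804
gw -74.28262522489702
tape [ 0.40870219 -0.26653103  0.03      ]
timer [0.38179535 0.33005674 0.03      ]
beaker [0.46547667 0.42660134 0.03      ]
tip [ 0.65073716 -0.3781677   0.03      ]
336 339 182 208 [np.float64(337.5), np.float64(337.5)]
scene top [ 0.49610196 -0.06627052  0.131     ] green [ 0.63452939 -0.10916723  0.061     ]
```

>>> {"fn": "step_arm", "kwargs": {"commands": [{"xyz":[0.02,-0.02,0.03],"twist":[0,0,2]},{"xyz":[0.05,-0.05,0.06],"twist":[0,0,4]},{"xyz":[0.08,-0.08,0.09],"twist":[0,0,6]},{"xyz":[0.1,-0.11,0.12],"twist":[0,0,8]},{"xyz":[0.12,-0.145,0.12],"twist":[0,0,10]},{"xyz":[0.14,-0.18,0.12],"twist":[0,0,12]},{"xyz":[0.16,-0.215,0.12],"twist":[0,0,14]},{"xyz":[0.18,-0.25,0.12],"twist":[0,0,16]},{"xyz":[0.2,-0.285,0.12],"twist":[0,0,18]},{"xyz":[0.22,-0.32,0.12],"twist":[0,0,20]},{"xyz":[0.23,-0.355,0.12],"twist":[0,0,22]},{"xyz":[0.24,-0.39,0.12],"twist":[0,0,24]}]}}

```text
time: 1.1
tool_pos: [0.3676, 0.1454, 0.301]
ee_rot: [-1.57, -0.0, 1.757]
wrist_force: [1.5, -0.1, -0.7]
width: 0.0937
```

>>> {"fn": "step_arm", "kwargs": {"commands": [{"xyz":[0.01,-0.035,0],"twist":[0,0,1]},{"xyz":[0.02,-0.07,0],"twist":[0,0,2]},{"xyz":[0.03,-0.1,0],"twist":[0,0,3]},{"xyz":[0.04,-0.13,0],"twist":[0,0,3]},{"xyz":[0.06,-0.16,0],"twist":[0,0,3]},{"xyz":[0.07,-0.19,0],"twist":[0,0,3]},{"xyz":[0.08,-0.205,0],"twist":[0,0,3]},{"xyz":[0.08,-0.205,0],"twist":[0,0,3]},{"xyz":[0.08,-0.205,0],"twist":[0,0,3]}]}}

```text
time: 1.85
tool_pos: [0.4471, -0.058, 0.3007]
ee_rot: [-1.569, -0.002, 1.805]
wrist_force: [-0.3, -0.4, 0.3]
width: 0.094
```

```bash
python3 - <<'E'
from bench import robot
import cv2,numpy as np,pickle
o=robot.get_obs()
print({k:o[k] for k in('time','joint_positions','tool_pos','ee_rot','width','wrist_force')})
ci=robot.camera_info('wrist');p,d=robot.snapshot('wrist'); cv2.imwrite('pics/w1.png',p[:,:,::-1]);pickle.dump((ci,p,d),open('w1.pkl','wb'));print(ci)
E
```

```text
{'time': 1.85, 'joint_positions': array([-2.55478092e-01, -1.24630214e-01,  1.34488830e+00,  6.07302509e-04,
        1.92390688e+00, -2.06076247e+00]), 'tool_pos': array([ 0.44705142, -0.05804407,  0.30074049]), 'ee_rot': array([-1.56879511e+00, -1.71375885e-03,  1.80549195e+00]), 'width': 0.09403607187199829, 'wrist_force': array([-0.33095737, -0.40434063,  0.3410061 ])}
{'fx': 294.622574134232, 'fy': 294.622574134232, 'cx': 321.63630082477283, 'cy': 198.96123799147747, 'k1': 0.0032507346928683143, 'R': array([[-0.23254353,  0.97258425,  0.00183723],
       [ 0.94643405,  0.22585513,  0.23076405],
       [ 0.22402254,  0.0554015 , -0.973008  ]]), 't': array([ 0.15933419, -0.46134192,  0.40809528])}
```

View pics/w1.png

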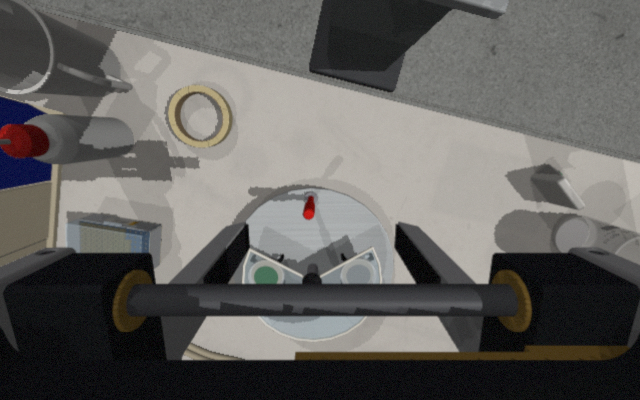

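```bash
python3 - <<'E'
from h import *
import pickle
ci,p,d=pickle.load(open('w1.pkl','rb'))
print('cam',-ci['R'].T@ci['t'])
h=cv2.cvtColor(p,cv2.COLOR_RGB2HSV).astype(int);H,S,V=h[...,0],h[...,1],h[...,2]
m=((H<10)|(H>170))&(S>110);m[:,:200]=0
ys,xs=np.nonzero(m)
for y in range(ys.min(),ys.max()+1): print(y,xs[ys==y].min(),xs[ys==y].max(),np.round(d[y,int(xs[ys==y].mean())],3),end='; ')
g=(H>40)&(H<90)&(S>60);g[:,:200]=0;g[:,320:]=0
print(blobs(g,20))
for n,u,v,z in(('post214',308,214,.131),('post212',308.5,212,.131),('green',265.5,275.5,.061),('white',359,272,.061),('cap',311.5,271,.087)):print(n,onz(ci,u,v,z))
cv2.imwrite('pics/w1c.png',cv2.resize(p[170:350,220:420],None,fx=3.3,fy=3.3,interpolation=cv2.INTER_CUBIC)[:,:,::-1])
E
```

```text
cam [ 0.3822593  -0.07337857  0.50324837]
196 309 311 0.468; 197 308 312 0.464; 198 308 313 0.457; 199 308 313 0.45; 200 308 313 0.0; 201 307 313 0.426; 202 307 313 0.421; 203 306 313 0.414; 204 306 313 0.408; 205 305 314 0.403; 206 305 314 0.397; 207 305 314 0.393; 208 305 314 0.39; 209 304 314 0.388; 210 304 314 0.387; 211 304 314 0.388; 212 304 314 0.387; 213 303 313 0.388; 214 303 313 0.388; 215 303 313 0.388; 216 304 313 0.389; 217 304 312 0.389; 218 306 311 0.39; 219 308 309 0.392; Traceback (most recent call last):
  File "<stdin>", line 8, in <module>
    return umr_minimum(a, axis, None, out, keepdims, initial, where)
ValueError: zero-size array to reduction operation minimum which has no identity
```

```bash
python3 - <<'E'
from h import *
import pickle
ci,p,d=pickle.load(open('w1.pkl','rb'))
h=cv2.cvtColor(p,cv2.COLOR_RGB2HSV).astype(int);H,S,V=h[...,0],h[...,1],h[...,2]
g=(H>40)&(H<90)&(S>60);g[:,:200]=0;g[:,320:]=0
print(blobs(g,20))
for n,u,v,z in(('post',308.5,213.5,.131),('green',265.5,275.5,.061),('white',359,272,.061),('cap',311.5,271,.087)):print(n,onz(ci,u,v,z))
cv2.imwrite('pics/w1c.png',cv2.resize(p[170:350,220:420],None,fx=3.3,fy=3.3,interpolation=cv2.INTER_CUBIC)[:,:,::-1])
E
```

```text
[(np.int32(338), array([265.7, 275.7]))]
post [ 0.49106293 -0.06440517  0.131     ]
green [ 0.63116881 -0.1078483   0.061     ]
white [0.58952841 0.03998209 0.061     ]
cap [ 0.59268176 -0.03834056  0.087     ]
```

View pics/w1c.png

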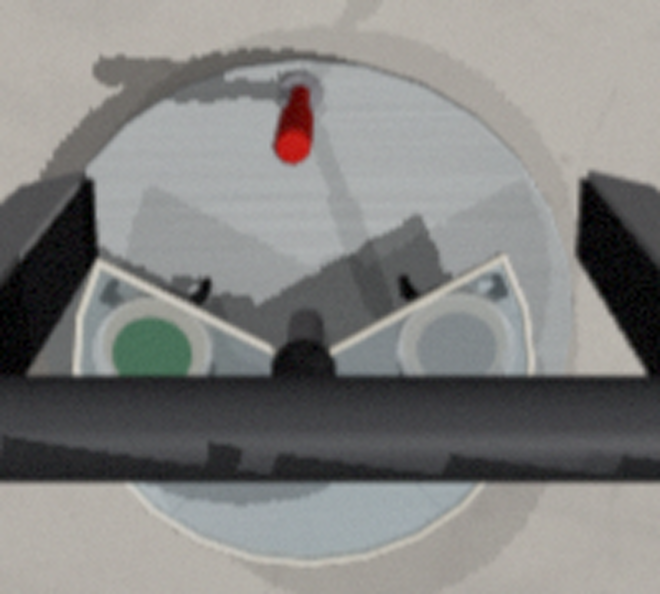

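>>> {"fn": "step_arm", "kwargs": {"commands": [{"xyz":[0.02,-0.002,-0.02],"twist":[0,0,0.5]},{"xyz":[0.043,-0.005,-0.05],"twist":[0,0,1]},{"xyz":[0.043,-0.005,-0.08],"twist":[0,0,1]},{"xyz":[0.043,-0.005,-0.11],"twist":[0,0,1]},{"xyz":[0.043,-0.005,-0.12],"twist":[0,0,1]},{"xyz":[0.043,-0.005,-0.12],"twist":[0,0,1]},{"xyz":[0.043,-0.005,-0.12],"twist":[0,0,1]}]}}

```text
time: 2.48
tool_pos: [0.4902, -0.0618, 0.1828]
ee_rot: [-1.572, 0.0, 1.826]
wrist_force: [1.1, -0.4, 1.0]
width: 0.0941
```

```bash
python3 - <<'E'
from bench import robot
import cv2,numpy as np,pickle
from h import *
o=robot.get_obs()
print({k:o[k] for k in('time','tool_pos','ee_rot','wrist_force')})
ci=robot.camera_info('wrist');p,d=robot.snapshot('wrist'); cv2.imwrite('pics/w2.png',p[:,:,::-1]);pickle.dump((ci,p,d),open('w2.pkl','wb'))
h=cv2.cvtColor(p,cv2.COLOR_RGB2HSV).astype(int);H,S,V=h[...,0],h[...,1],h[...,2]
m=((H<10)|(H>170))&(S>110);m[:,:200]=0;m[:,450:]=0
ys,xs=np.nonzero(m)
for y in range(ys.min(),ys.max()+1): 
  if (ys==y).any(): print(y,xs[ys==y].min(),xs[ys==y].max(),end='; ')
E
```

```text
{'time': 2.4833, 'tool_pos': array([ 0.49020453, -0.06183557,  0.18280635]), 'ee_rot': array([-1.57168886e+00,  2.54962172e-04,  1.82608488e+00]), 'wrist_force': array([ 1.08277613, -0.38341333,  0.96277532])}
184 317 320; 185 315 321; 186 315 321; 187 315 321; 188 315 322; 189 314 322; 190 314 322; 191 313 322; 192 312 323; 193 312 324; 194 312 324; 195 311 324; 196 311 324; 197 311 324; 198 311 324; 199 311 325; 200 311 325; 201 310 325; 202 310 325; 203 310 325; 204 310 325; 205 310 325; 206 309 325; 207 310 325; 208 310 325; 209 310 324; 210 310 324; 211 311 323; 212 312 322; 213 313 321; 214 316 319; 241 403 403; 243 397 409; 245 404 406; 246 401 409; 248 246 246; 252 406 406; 253 408 408; 254 224 224; 256 402 402; 257 224 415; 259 225 225; 260 220 423; 261 405 405; 263 412 424; 264 221 421; 265 219 219; 266 218 225; 267 418 418; 268 214 214; 269 223 420; 270 210 421; 271 422 422; 272 433 433; 274 210 226; 275 213 424; 276 427 427; 278 206 431; 279 211 432; 280 218 436; 282 218 222; 360 305 439; 361 295 441; 362 214 419; 364 431 431; 365 345 345; 366 200 200; 367 258 442; 368 306 306; 369 226 266; 370 287 287; 371 237 389; 373 270 270; 379 408 408; 380 412 441; 381 312 312; 382 232 304; 383 279 279; 384 354 354; 385 205 448; 386 358 407; 387 255 414; 388 266 268; 390 248 248; 391 401 405; 392 431 431; 393 302 302; 394 213 414; 396 373 373; 397 297 297;
```

View pics/w2.png

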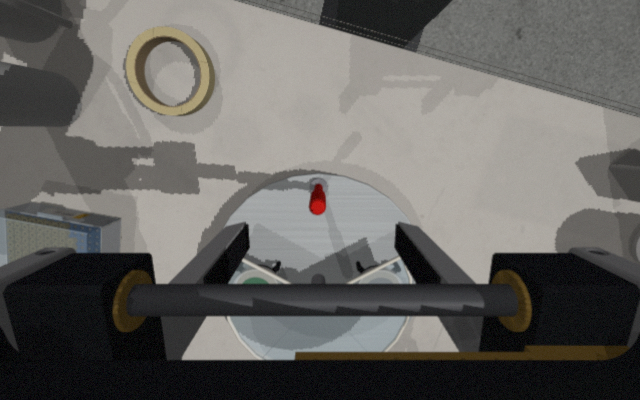

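```bash
python3 - <<'E'
from h import *
import pickle
ci,p,d=pickle.load(open('w2.pkl','rb'))
print(onz(ci,317.5,206.8,.131), proj(ci,[.4902,-.0618,.131]),proj(ci,[.4902,-.0618,.18]))
E
```

```text
[ 0.49205938 -0.06462604  0.131     ] (np.float64(321.08878505027684), np.float64(205.6240717608328)) (np.float64(320.96228319035214), np.float64(222.777323748639))
```

>>> {"fn": "step_arm", "kwargs": {"commands": [{"xyz":[0.002,-0.002,-0.03],"twist":[0,0,0]},{"xyz":[0.002,-0.002,-0.06],"twist":[0,0,0]},{"xyz":[0.002,-0.002,-0.08],"twist":[0,0,0]},{"xyz":[0.002,-0.002,-0.08],"twist":[0,0,0]},{"xyz":[0.002,-0.002,-0.08],"twist":[0,0,0]}]}}

```text
time: 2.95
tool_pos: [0.4929, -0.0647, 0.1033]
ee_rot: [-1.572, 0.001, 1.825]
wrist_force: [1.2, 0.1, 0.6]
width: 0.0941
```

>>> {"fn": "step_arm", "kwargs": {"commands": [{"xyz":[0,0,0],"twist":[0,0,0]},{"xyz":[0,0,0],"twist":[0,0,0]},{"xyz":[0,0,0],"twist":[0,0,0]},{"xyz":[0,0,0],"twist":[0,0,0]},{"xyz":[0,0,0],"twist":[0,0,0]},{"xyz":[0,0,0],"twist":[0,0,0]},{"xyz":[0,0,0],"twist":[0,0,0]},{"xyz":[0,0,0],"twist":[0,0,0]}], "fingers": 255}}

```text
time: 3.62
tool_pos: [0.4922, -0.0646, 0.1017]
ee_rot: [-1.571, -0.0, 1.825]
wrist_force: [0.9, 0.3, 0.0]
width: 0.0439
```

>>> {"fn": "step_arm", "kwargs": {"commands": [{"xyz":[0,0,0],"twist":[0,0,0]},{"xyz":[0,0,0],"twist":[0,0,0]},{"xyz":[0,0,0],"twist":[0,0,0]},{"xyz":[0,0,0],"twist":[0,0,0]},{"xyz":[0,0,0],"twist":[0,0,0]},{"xyz":[0,0,0],"twist":[0,0,0]},{"xyz":[0,0,0],"twist":[0,0,0]}]}}

```text
time: 4.2
tool_pos: [0.4922, -0.0647, 0.1016]
ee_rot: [-1.571, -0.0, 1.825]
wrist_force: [-0.6, -0.0, 0.7]
width: 0.0135
```

```bash
python3 - <<'E'
import numpy as np
yaw=np.radians(14.3); A=np.array([.492,-.0646])+.126*np.array([np.cos(yaw),np.sin(yaw)]);print(A)
for k in range(0,37):
    t=yaw+np.pi-np.radians(2.5*k); print(k,np.round(.126*np.array([np.cos(t)+np.cos(yaw),np.sin(t)+np.sin(yaw)]),4),-2.5*k)
E
```

```text
[ 0.61409598 -0.03347812]
0 [-0.  0.] -0.0
1 [-0.0012  0.0054] -2.5
2 [-0.0022  0.0108] -5.0
3 [-0.003   0.0162] -7.5
4 [-0.0035  0.0217] -10.0
5 [-0.0038  0.0272] -12.5
6 [-0.0039  0.0327] -15.0
7 [-0.0037  0.0382] -17.5
8 [-0.0033  0.0436] -20.0
9 [-0.0026  0.0491] -22.5
10 [-0.0017  0.0545] -25.0
11 [-0.0006  0.0599] -27.5
12 [0.0008 0.0652] -30.0
13 [0.0024 0.0705] -32.5
14 [0.0042 0.0757] -35.0
15 [0.0063 0.0808] -37.5
16 [0.0086 0.0858] -40.0
17 [0.0111 0.0907] -42.5
18 [0.0138 0.0955] -45.0
19 [0.0167 0.1001] -47.5
20 [0.0198 0.1046] -50.0
21 [0.0231 0.109 ] -52.5
22 [0.0266 0.1133] -55.0
23 [0.0302 0.1174] -57.5
24 [0.0341 0.1213] -60.0
25 [0.0381 0.1251] -62.5
26 [0.0423 0.1286] -65.0
27 [0.0466 0.132 ] -67.5
28 [0.0511 0.1352] -70.0
29 [0.0557 0.1382] -72.5
30 [0.0604 0.141 ] -75.0
31 [0.0653 0.1436] -77.5
32 [0.0702 0.146 ] -80.0
33 [0.0753 0.1481] -82.5
34 [0.0805 0.15  ] -85.0
35 [0.0857 0.1517] -87.5
36 [0.091  0.1532] -90.0
```

>>> {"fn": "step_arm", "kwargs": {"commands": [{"xyz":[-0.001,0.005,0],"twist":[0,0,-2.5]},{"xyz":[-0.002,0.011,0],"twist":[0,0,-5]},{"xyz":[-0.003,0.016,0],"twist":[0,0,-7.5]}]}}

```text
time: 4.45
tool_pos: [0.4894, -0.0491, 0.1017]
ee_rot: [-1.571, 0.001, 1.691]
wrist_force: [1.7, -1.7, -0.6]
width: 0.0134
```

>>> {"fn": "step_arm", "kwargs": {"commands": [{"xyz":[-0.0005,0.0055,0],"twist":[0,0,-2.5]},{"xyz":[-0.001,0.011,0],"twist":[0,0,-5]},{"xyz":[-0.001,0.0165,0],"twist":[0,0,-7.5]},{"xyz":[-0.0005,0.022,0],"twist":[0,0,-10]},{"xyz":[0,0.0275,0],"twist":[0,0,-12.5]},{"xyz":[0.0005,0.033,0],"twist":[0,0,-15]},{"xyz":[0.0015,0.0385,0],"twist":[0,0,-17.5]},{"xyz":[0.0025,0.0435,0],"twist":[0,0,-20]},{"xyz":[0.004,0.049,0],"twist":[0,0,-22.5]},{"xyz":[0.0055,0.054,0],"twist":[0,0,-25]},{"xyz":[0.007,0.0595,0],"twist":[0,0,-27.5]},{"xyz":[0.0095,0.0645,0],"twist":[0,0,-30]}]}}

```text
time: 5.45
tool_pos: [0.4986, 0.0153, 0.1017]
ee_rot: [-1.571, 0.002, 1.168]
wrist_force: [-1.0, -2.2, -0.6]
width: 0.0133
```

>>> {"fn": "step_arm", "kwargs": {"commands": [{"xyz":[0.0025,0.005,0],"twist":[0,0,-2.5]},{"xyz":[0.005,0.01,0],"twist":[0,0,-5]},{"xyz":[0.0075,0.0145,0],"twist":[0,0,-7.5]},{"xyz":[0.0105,0.0195,0],"twist":[0,0,-10]},{"xyz":[0.0135,0.024,0],"twist":[0,0,-12.5]},{"xyz":[0.017,0.028,0],"twist":[0,0,-15]},{"xyz":[0.0205,0.0325,0],"twist":[0,0,-17.5]},{"xyz":[0.024,0.0365,0],"twist":[0,0,-20]},{"xyz":[0.028,0.0405,0],"twist":[0,0,-22.5]},{"xyz":[0.032,0.044,0],"twist":[0,0,-25]},{"xyz":[0.036,0.048,0],"twist":[0,0,-27.5]},{"xyz":[0.0405,0.0515,0],"twist":[0,0,-30]}]}}

```text
time: 6.45
tool_pos: [0.5397, 0.0674, 0.1017]
ee_rot: [-1.571, -0.0, 0.644]
wrist_force: [0.9, 0.4, -0.6]
width: 0.0138
```

>>> {"fn": "step_arm", "kwargs": {"commands": [{"xyz":[0.0045,0.003,0],"twist":[0,0,-2.5]},{"xyz":[0.009,0.006,0],"twist":[0,0,-5]},{"xyz":[0.014,0.009,0],"twist":[0,0,-7.5]},{"xyz":[0.0185,0.0115,0],"twist":[0,0,-10]},{"xyz":[0.0235,0.014,0],"twist":[0,0,-12.5]},{"xyz":[0.0285,0.016,0],"twist":[0,0,-15]},{"xyz":[0.034,0.018,0],"twist":[0,0,-17.5]},{"xyz":[0.039,0.0195,0],"twist":[0,0,-20]},{"xyz":[0.044,0.021,0],"twist":[0,0,-22.5]},{"xyz":[0.044,0.021,0],"twist":[0,0,-22.5]},{"xyz":[0.044,0.021,0],"twist":[0,0,-22.5]}]}}

```text
time: 7.37
tool_pos: [0.5835, 0.0882, 0.1017]
ee_rot: [-1.571, -0.0, 0.255]
wrist_force: [0.8, -0.9, -0.2]
width: 0.0135
```

```bash
python3 - <<'E'
from bench import robot
import cv2,numpy as np,pickle
o=robot.get_obs()
print({k:o[k] for k in('time','tool_pos','ee_rot','wrist_force','joint_positions')})
for n in ('top','scene'):
    p,d=robot.snapshot(n)
    c=p[130:270,200:480] if n=='top' else p[130:270,220:420]
    cv2.imwrite(f'pics/{n}3.png',cv2.resize(c,None,fx=2.8,fy=2.8,interpolation=cv2.INTER_CUBIC)[:,:,::-1])
E
```

```text
{'time': 7.3667, 'tool_pos': array([0.58346784, 0.0882023 , 0.10169015]), 'ee_rot': array([-1.57111796e+00, -2.15133454e-04,  2.55018104e-01]), 'wrist_force': array([ 0.76901937, -0.8926885 , -0.20689346]), 'joint_positions': array([ 5.41425280e-02,  2.03755762e-01,  1.39812861e+00, -2.72377220e-04,
        1.53943330e+00, -2.00867038e-01])}
```

View pics/top3.png

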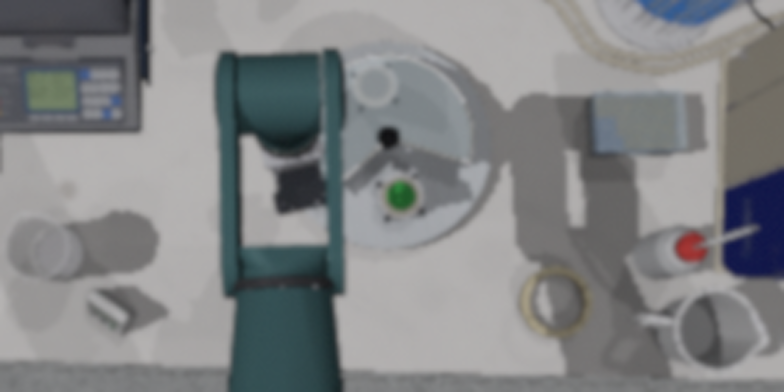

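View pics/scene3.png

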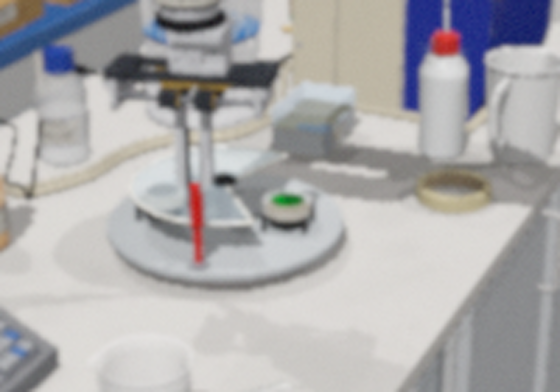

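>>> {"fn": "step_arm", "kwargs": {"commands": [{"xyz":[0,0,0],"twist":[0,0,0]},{"xyz":[0,0,0],"twist":[0,0,0]},{"xyz":[0,0,0],"twist":[0,0,0]},{"xyz":[0,0,0],"twist":[0,0,0]},{"xyz":[0,0,0],"twist":[0,0,0]},{"xyz":[0,0,0],"twist":[0,0,0]},{"xyz":[0,0,0],"twist":[0,0,0]},{"xyz":[0,0,0],"twist":[0,0,0]}], "fingers": 0}}

```text
time: 8.13
tool_pos: [0.5832, 0.0884, 0.1017]
ee_rot: [-1.571, -0.0, 0.254]
wrist_force: [-0.7, -0.1, -0.9]
width: 0.0632
```

>>> {"fn": "step_arm", "kwargs": {"commands": [{"xyz":[0,0,0.02],"twist":[0,0,0]},{"xyz":[0,0,0.05],"twist":[0,0,0]},{"xyz":[0,0,0.08],"twist":[0,0,0]},{"xyz":[0,0,0.12],"twist":[0,0,0]},{"xyz":[0,0,0.16],"twist":[0,0,0]},{"xyz":[0,0,0.19],"twist":[0,0,0]},{"xyz":[0,0,0.2],"twist":[0,0,0]}]}}

```text
time: 8.72
tool_pos: [0.5848, 0.0885, 0.3085]
ee_rot: [-1.573, -0.011, 0.254]
wrist_force: [-0.4, 0.3, 0.9]
width: 0.0941
```

>>> {"fn": "step_arm", "kwargs": {"commands": [{"xyz":[-0.005,-0.012,0],"twist":[0,0,7]},{"xyz":[-0.01,-0.024,0],"twist":[0,0,14]},{"xyz":[-0.015,-0.036,0],"twist":[0,0,21]},{"xyz":[-0.02,-0.048,0],"twist":[0,0,28]},{"xyz":[-0.025,-0.06,0],"twist":[0,0,35]},{"xyz":[-0.03,-0.072,0],"twist":[0,0,42]},{"xyz":[-0.035,-0.084,0],"twist":[0,0,49]},{"xyz":[-0.04,-0.096,0],"twist":[0,0,56]},{"xyz":[-0.045,-0.108,0],"twist":[0,0,63]},{"xyz":[-0.05,-0.12,0],"twist":[0,0,70]},{"xyz":[-0.055,-0.132,0],"twist":[0,0,77]},{"xyz":[-0.06,-0.14,0],"twist":[0,0,84]}]}}

```text
time: 9.72
tool_pos: [0.5226, -0.0526, 0.2997]
ee_rot: [-1.568, -0.001, 1.725]
wrist_force: [0.2, -0.6, 0.1]
width: 0.0942
```

>>> {"fn": "step_arm", "kwargs": {"commands": [{"xyz":[-0.003,-0.005,-0.02],"twist":[0,0,5.5]},{"xyz":[-0.003,-0.005,-0.04],"twist":[0,0,5.5]},{"xyz":[-0.003,-0.005,-0.05],"twist":[0,0,5.5]},{"xyz":[-0.003,-0.005,-0.05],"twist":[0,0,5.5]},{"xyz":[-0.003,-0.005,-0.05],"twist":[0,0,5.5]},{"xyz":[-0.003,-0.005,-0.05],"twist":[0,0,5.5]}]}}

```text
time: 10.22
tool_pos: [0.5206, -0.0565, 0.2523]
ee_rot: [-1.572, 0.0, 1.816]
wrist_force: [-0.6, -0.7, 0.6]
width: 0.0939
```

```bash
python3 - <<'E'
from bench import robot
import pickle
from h import *
o=robot.get_obs()
print({k:o[k] for k in('time','tool_pos','ee_rot','joint_positions')})
ci=robot.camera_info('wrist');p,d=robot.snapshot('wrist'); cv2.imwrite('pics/w4.png',p[:,:,::-1]);pickle.dump((ci,p,d),open('w4.pkl','wb'))
pt,dt=robot.snapshot('top');ct=robot.camera_info('top')
cv2.imwrite('pics/top4.png',cv2.resize(pt[130:270,200:480],None,fx=2.8,fy=2.8,interpolation=cv2.INTER_CUBIC)[:,:,::-1])
for c,q,bx in((ci,p,(0,400,150,480)),(ct,pt,(130,240,280,400))):
    h=cv2.cvtColor(q,cv2.COLOR_RGB2HSV).astype(int);H,S,V=h[...,0],h[...,1],h[...,2]
    b=np.zeros(H.shape,bool);b[bx[0]:bx[1],bx[2]:bx[3]]=1
    for n,z,m in(('green',.061,(H>40)&(H<90)&(S>60)),('red',.131,((H<10)|(H>170))&(S>110))):
        for a,x in blobs(m&b,10): print(n,a,x,onz(c,*x,z))
E
```

```text
{'time': 10.2167, 'tool_pos': array([ 0.52061681, -0.05653344,  0.2523485 ]), 'ee_rot': array([-1.57163037e+00,  3.08639341e-04,  1.81617724e+00]), 'joint_positions': array([-2.16527523e-01,  2.46351833e-02,  1.29766041e+00,  9.84046082e-05,
        1.81841287e+00, -2.03268073e+00])}
green 699 [320.2 194.3] [ 0.54114792 -0.05288167  0.061     ]
green 10 [313.4 249. ] [ 0.62139819 -0.04291628  0.061     ]
green 12 [220.2 272.2] [ 0.68972537 -0.16634929  0.061     ]
green 28 [340.4 198. ] [ 0.54793288 -0.0436496   0.061     ]
red 11 [304.3 185.5] [0.57945139 0.0875582  0.131     ]
```

View pics/w4.png

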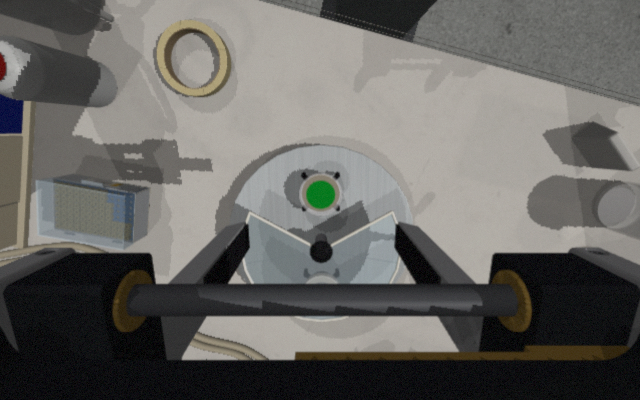

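View pics/top4.png

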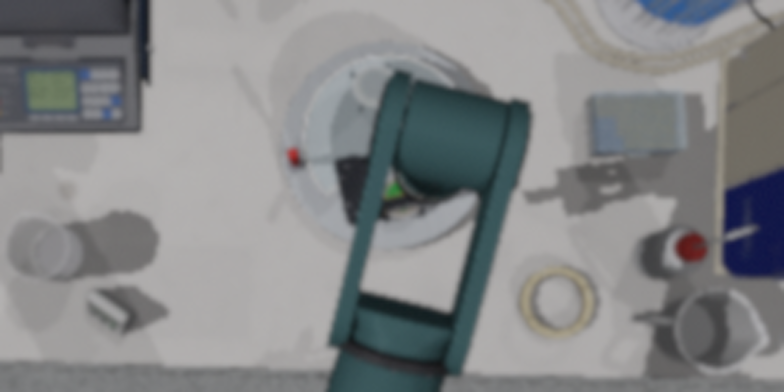

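>>> {"fn": "step_arm", "kwargs": {"commands": [{"xyz":[0.01,0.002,-0.02],"twist":[0,0,1]},{"xyz":[0.02,0.0035,-0.05],"twist":[0,0,1]},{"xyz":[0.02,0.0035,-0.08],"twist":[0,0,1]},{"xyz":[0.02,0.0035,-0.11],"twist":[0,0,1]},{"xyz":[0.02,0.0035,-0.13],"twist":[0,0,1]},{"xyz":[0.02,0.0035,-0.15],"twist":[0,0,1]},{"xyz":[0.02,0.0035,-0.15],"twist":[0,0,1]},{"xyz":[0.02,0.0035,-0.15],"twist":[0,0,1]},{"xyz":[0.02,0.0035,-0.15],"twist":[0,0,1]}]}}

```text
time: 11.07
tool_pos: [0.5416, -0.0533, 0.1038]
ee_rot: [-1.574, 0.001, 1.834]
wrist_force: [-0.4, 0.3, 0.1]
width: 0.0945
```

```bash
python3 - <<'E'
from bench import robot
import pickle
from h import *
o=robot.get_obs()
print({k:o[k] for k in('time','tool_pos','ee_rot')})
ci=robot.camera_info('wrist');p,d=robot.snapshot('wrist'); cv2.imwrite('pics/w5.png',p[:,:,::-1])
h=cv2.cvtColor(p,cv2.COLOR_RGB2HSV).astype(int);H,S,V=h[...,0],h[...,1],h[...,2]
for a,x in blobs((H>40)&(H<90)&(S>60),100): print(a,x,onz(ci,*x,.061))
print(proj(ci,[*o['tool_pos'][:2],.061]))
E
```

```text
{'time': 11.0667, 'tool_pos': array([ 0.54156014, -0.05334942,  0.10378041]), 'ee_rot': array([-1.57370270e+00,  1.38972523e-03,  1.83356731e+00])}
1692 [321.8 207.8] [ 0.54105044 -0.05285277  0.061     ]
(np.float64(321.08995492530073), np.float64(208.20629617054783))
```

View pics/w5.png

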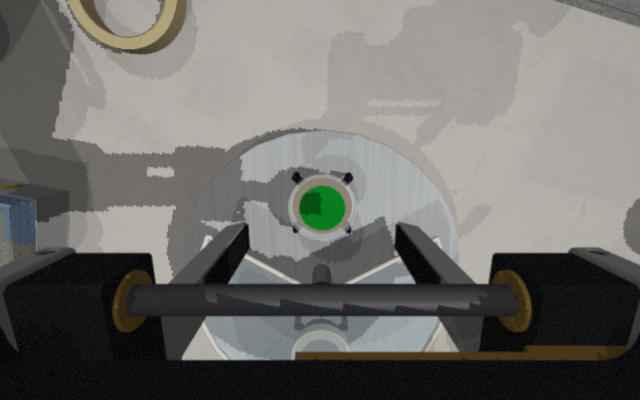

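>>> {"fn": "step_arm", "kwargs": {"commands": [{"xyz":[0,0,-0.015],"twist":[0,0,0]},{"xyz":[0,0,-0.03],"twist":[0,0,0]},{"xyz":[0,0,-0.045],"twist":[0,0,0]},{"xyz":[0,0,-0.055],"twist":[0,0,0]},{"xyz":[0,0,-0.057],"twist":[0,0,0]},{"xyz":[0,0,-0.057],"twist":[0,0,0]},{"xyz":[0,0,-0.057],"twist":[0,0,0]},{"xyz":[0,0,-0.057],"twist":[0,0,0]}]}}

```text
time: 11.78
tool_pos: [0.5413, -0.0534, 0.0463]
ee_rot: [-1.573, 0.001, 1.833]
wrist_force: [-0.1, -0.2, 1.2]
width: 0.0944
```

>>> {"fn": "step_arm", "kwargs": {"commands": [{"xyz":[0,0,0],"twist":[0,0,0]},{"xyz":[0,0,0],"twist":[0,0,0]},{"xyz":[0,0,0],"twist":[0,0,0]},{"xyz":[0,0,0],"twist":[0,0,0]},{"xyz":[0,0,0],"twist":[0,0,0]},{"xyz":[0,0,0],"twist":[0,0,0]},{"xyz":[0,0,0],"twist":[0,0,0]},{"xyz":[0,0,0],"twist":[0,0,0]},{"xyz":[0,0,0],"twist":[0,0,0]},{"xyz":[0,0,0],"twist":[0,0,0]}], "fingers": 255}}

```text
time: 12.62
tool_pos: [0.5402, -0.0532, 0.0447]
ee_rot: [-1.571, -0.0, 1.833]
wrist_force: [-0.1, -1.0, -0.7]
width: 0.0307
```

```bash
python3 - <<'E'
from bench import robot
from h import *
ci=robot.camera_info('wrist');p,d=robot.snapshot('wrist'); cv2.imwrite('pics/w6.png',p[:,:,::-1])
o=robot.get_obs(); print(o)
p,d=robot.snapshot('scene')
cv2.imwrite('pics/scene6.png',cv2.resize(p[130:270,220:420],None,fx=4,fy=4,interpolation=cv2.INTER_CUBIC)[:,:,::-1])
E
```

```text
{'time': 12.6667, 'joint_positions': array([-2.02605014e-01,  1.38997915e-01,  1.58993391e+00,  7.91099830e-05,
        1.41273042e+00, -2.03601799e+00]), 'qvel': array([ 1.18151983e-05, -5.50475311e-05, -2.05315215e-03, -3.49770204e-04,
       -2.90898034e-03,  2.97345035e-04]), 'joint_torque': array([-4.67110094e-04, -3.43701160e+01, -2.84157068e+01, -4.68537211e-02,
        6.04226114e-02,  1.56734386e-04]), 'tool_pos': array([ 0.54024107, -0.05316648,  0.04468389]), 'ee_rot': array([-1.57076917e+00, -1.01043400e-04,  1.83340052e+00]), 'wrist_force': array([-0.75395111, -0.01210976,  0.62360206]), 'wrist_torque': array([ 0.07311736,  0.03911163, -0.01634019]), 'width': 0.027099806170076762}
```

View pics/w6.png

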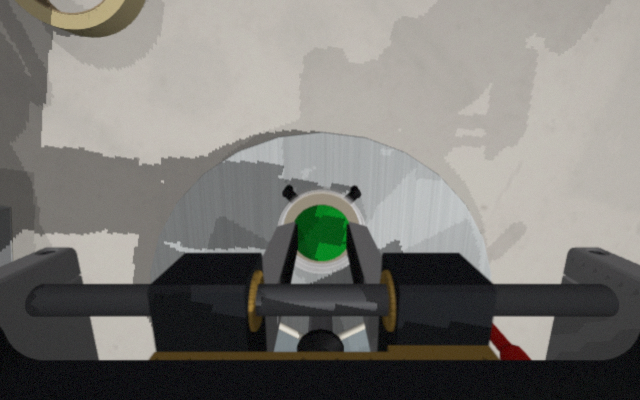

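View pics/scene6.png

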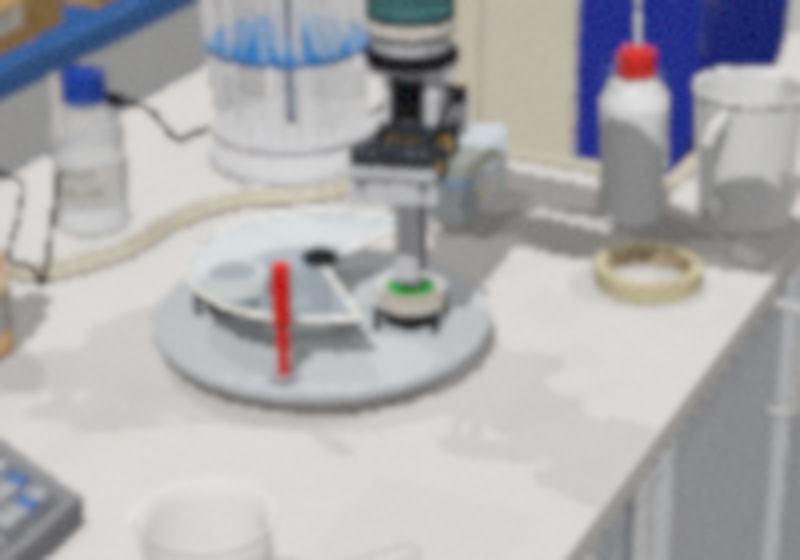

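```bash
python3 - <<'E'
from bench import robot
from h import *
ci=robot.camera_info('wrist');p,d=robot.snapshot('wrist'); np.save('w7d.npy',d);np.save('w7p.npy',p)
o=robot.get_obs(); print(o['width'],o['tool_pos'])
cv2.imwrite('pics/w7.png',cv2.resize(p[170:350,200:440],None,fx=3.2,fy=3.2,interpolation=cv2.INTER_CUBIC)[:,:,::-1])
def pt(u,v):
    c,r=ray(ci,u,v); return c+r*d[v,u]   # r has unit camera z
for u,v in((322,205),(322,235),(322,262),(275,230),(280,240),(285,260),(365,230),(362,240),(358,260),(290,230),(200,200),(322,150)): print(u,v,d[v,u],pt(u,v).round(4))
for n,z in (('tcp',0),('tip',-.008),('gp',.011)): print(n,[np.round(proj(ci,o['tool_pos']+[s*np.cos(1.833)*.0135,s*np.sin(1.833)*.0135,z])) for s in(-1,0,1)])
E
```

```text
0.018912634410907004 [ 0.54024571 -0.05315288  0.04470215]
322 205 0.19254999 [ 0.5224 -0.0572  0.0607]
322 235 0.19632739 [ 0.5421 -0.0519  0.0617]
322 262 0.20239085 [ 0.5615 -0.0466  0.0603]
275 230 0.22947149 [ 0.5591 -0.0851  0.0295]
280 240 0.15513088 [ 0.5363 -0.0764  0.1012]
285 260 0.1313358 [ 0.5348 -0.071   0.1256]
365 230 0.19698483 [ 0.5317 -0.0249  0.0603]
362 240 0.15739341 [ 0.5258 -0.0342  0.0991]
358 260 0.13171633 [ 0.5265 -0.0395  0.1253]
290 230 0.17181511 [ 0.5358 -0.0729  0.0841]
200 200 0.22368671 [ 0.5504 -0.1455  0.0297]
322 150 0.21483809 [ 0.4901 -0.0658  0.0298]
tcp [array([302., 224.]), array([321., 224.]), array([340., 224.])]
tip [array([303., 221.]), array([321., 221.]), array([339., 221.])]
gp [array([301., 229.]), array([321., 229.]), array([341., 229.])]
```

View pics/w7.png

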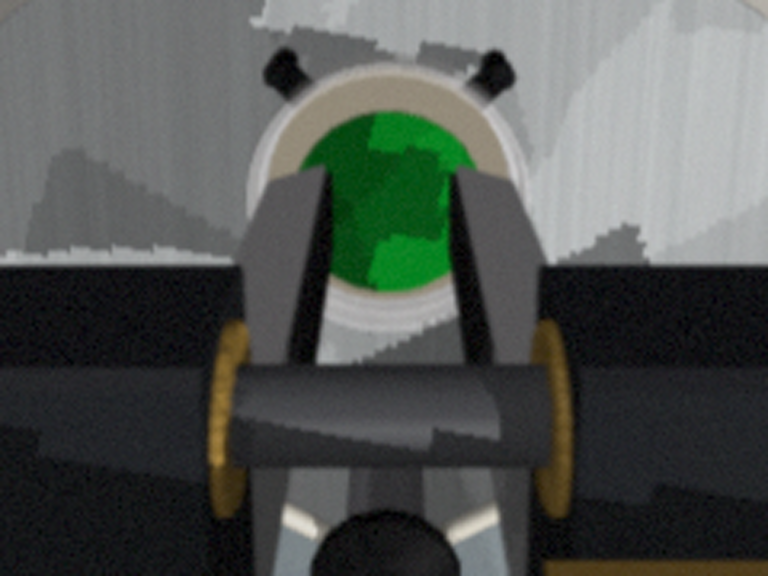

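```bash
python3 - <<'E'
from h import *
import pickle
for f,tcp in(('w1',[.44705,-.05804,.30074]),('w4',[.52062,-.05653,.25235])):
    ci,p,d=pickle.load(open(f+'.pkl','rb'))
    for u,v in((244,226),(246,230),(246,240),(240,240),(238,250),(225,260),(398,226),(397,235),(405,240)):
        c,r=ray(ci,u,v);X=c+r*d[v,u]; print(f,u,v,d[v,u],(X-tcp).round(4))
E
```

```text
w1 244 226 0.18262343 [ 0.0032 -0.0482  0.0286]
w1 246 230 0.18445124 [ 0.0059 -0.0468  0.0274]
w1 246 240 0.1828015 [ 0.0112 -0.0451  0.0304]
w1 240 240 0.17030884 [ 0.0068 -0.0464  0.0422]
w1 238 250 0.16612989 [ 0.0106 -0.0455  0.0474]
w1 225 260 0.14255364 [ 0.006  -0.0462  0.0705]
w1 398 226 0.18256134 [-0.019   0.0446  0.0288]
w1 397 235 0.18298143 [-0.0135  0.0454  0.0297]
w1 405 240 0.16568744 [-0.0167  0.0446  0.0467]
w4 244 226 0.18360582 [ 0.004  -0.0483  0.0277]
w4 246 230 0.18292707 [ 0.0057 -0.0464  0.0289]
w4 246 240 0.18312705 [ 0.0117 -0.045   0.0302]
w4 240 240 0.16978171 [ 0.0069 -0.0462  0.0427]
w4 238 250 0.16723526 [ 0.0115 -0.0455  0.0464]
w4 225 260 0.14410101 [ 0.007  -0.0464  0.0691]
w4 398 226 0.18369141 [-0.0193  0.0448  0.0276]
w4 397 235 0.18248266 [-0.0142  0.0451  0.03  ]
w4 405 240 0.16472627 [-0.0176  0.0442  0.0474]
```

>>> {"fn": "step_arm", "kwargs": {"commands": [{"xyz":[0,0,0],"twist":[0,0,0]},{"xyz":[0,0,0],"twist":[0,0,0]},{"xyz":[0,0,0],"twist":[0,0,0]},{"xyz":[0,0,0],"twist":[0,0,0]},{"xyz":[0,0,0],"twist":[0,0,0]},{"xyz":[0,0,0],"twist":[0,0,0]},{"xyz":[0,0,0],"twist":[0,0,0]},{"xyz":[0,0,0],"twist":[0,0,0]},{"xyz":[0,0,0],"twist":[0,0,0]},{"xyz":[0,0,0],"twist":[0,0,0]},{"xyz":[0,0,0],"twist":[0,0,0]},{"xyz":[0,0,0],"twist":[0,0,0]}], "fingers": 0}}

```text
time: 13.77
tool_pos: [0.5402, -0.0532, 0.0447]
ee_rot: [-1.571, -0.0, 1.833]
wrist_force: [-1.0, -0.1, -0.2]
width: 0.0933
```

```bash
python3 - <<'E'
from bench import robot
from h import *
ci=robot.camera_info('wrist');p,d=robot.snapshot('wrist')
o=robot.get_obs(); print(o['width'],o['tool_pos'],o['time'])
cv2.imwrite('pics/w8.png',p[:,:,::-1])
h=cv2.cvtColor(p,cv2.COLOR_RGB2HSV).astype(int);H,S,V=h[...,0],h[...,1],h[...,2]
for a,x in blobs((H>40)&(H<90)&(S>60),100): print(a,x,onz(ci,*x,.061))
for u,v in((246,228),(246,235),(397,228),(397,235),(320,300),(80,300),(560,300),(320,380)):
    c,r=ray(ci,u,v); print(u,v,d[v,u],(c+r*d[v,u]).round(4))
E
```

```text
0.09362794691733362 [ 0.54024441 -0.05318048  0.04470647] 13.8167
2709 [321.  232.6] [ 0.54085205 -0.05290906  0.061     ]
246 228 0.18233564 [ 0.5455 -0.0997  0.0739]
246 235 0.18159667 [ 0.5492 -0.0985  0.0756]
397 228 0.1810102 [ 0.5209 -0.0099  0.0752]
397 235 0.18045534 [ 0.5248 -0.009   0.0767]
320 300 0.07184995 [ 0.5148 -0.0599  0.1829]
80 300 0.06479339 [ 0.5246 -0.1118  0.1892]
560 300 0.064110644 [ 0.497  -0.0107  0.1898]
320 380 0.053524077 [ 0.5184 -0.0588  0.2026]
```

View pics/w8.png

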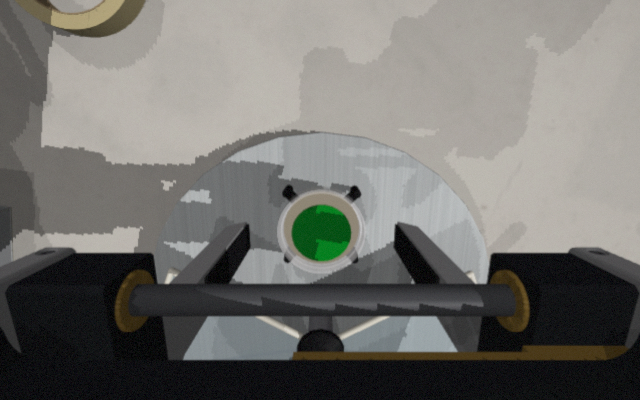

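>>> {"fn": "step_arm", "kwargs": {"commands": [{"xyz":[0,0,-0.007],"twist":[0,0,0]},{"xyz":[0,0,-0.014],"twist":[0,0,0]},{"xyz":[0,0,-0.021],"twist":[0,0,0]},{"xyz":[0,0,-0.026],"twist":[0,0,0]},{"xyz":[0,0,-0.029],"twist":[0,0,0]},{"xyz":[0,0,-0.029],"twist":[0,0,0]},{"xyz":[0,0,-0.029],"twist":[0,0,0]},{"xyz":[0,0,-0.029],"twist":[0,0,0]}]}}

```text
time: 14.48
tool_pos: [0.5405, -0.0532, 0.016]
ee_rot: [-1.571, 0.0, 1.833]
wrist_force: [0.1, 0.5, 1.6]
width: 0.094
```

```bash
python3 - <<'E'
from bench import robot
from h import *
ci=robot.camera_info('wrist');p,d=robot.snapshot('wrist')
o=robot.get_obs(); print(o['width'],o['tool_pos'],o['time'],o['wrist_force'])
cv2.imwrite('pics/w9.png',p[:,:,::-1])
for u,v in((246,226),(246,228),(246,235),(397,226),(397,228),(397,235),(320,255)):
    c,r=ray(ci,u,v); print(u,v,d[v,u],(c+r*d[v,u]).round(4))
p,d=robot.snapshot('scene')
cv2.imwrite('pics/scene9.png',cv2.resize(p[130:270,220:420],None,fx=4,fy=4,interpolation=cv2.INTER_CUBIC)[:,:,::-1])
E
```

```text
0.09428257103868765 [ 0.54062067 -0.05325697  0.01613923] 14.5333 [ 0.57771584  0.40579952 -0.1977777 ]
246 226 0.18387301 [ 0.5451 -0.1003  0.0434]
246 228 0.18304594 [ 0.546  -0.0999  0.0445]
246 235 0.18250626 [ 0.5498 -0.0987  0.046 ]
397 226 0.18358158 [ 0.5206 -0.0094  0.0437]
397 228 0.18271048 [ 0.5215 -0.0094  0.0448]
397 235 0.184017 [ 0.526  -0.0079  0.0446]
320 255 0.1695975 [ 0.5443 -0.0526  0.0609]
```

View pics/scene9.png

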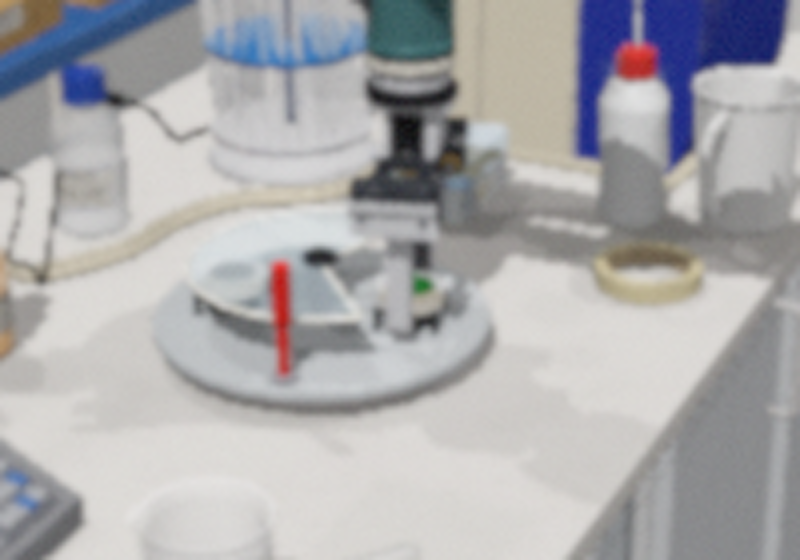

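View pics/w9.png

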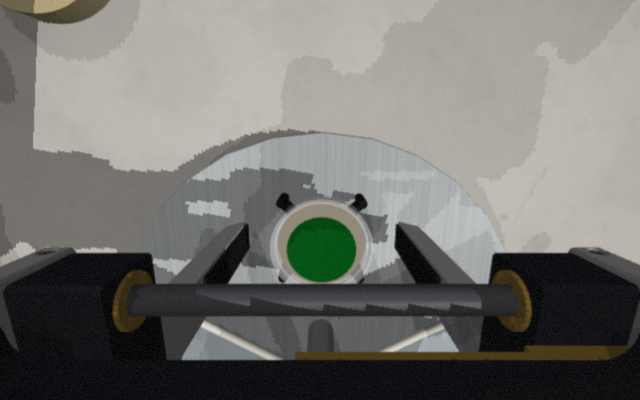

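>>> {"fn": "step_arm", "kwargs": {"commands": [{"xyz":[0,0,0],"twist":[0,0,0]},{"xyz":[0,0,0],"twist":[0,0,0]},{"xyz":[0,0,0],"twist":[0,0,0]},{"xyz":[0,0,0],"twist":[0,0,0]},{"xyz":[0,0,0],"twist":[0,0,0]},{"xyz":[0,0,0],"twist":[0,0,0]},{"xyz":[0,0,0],"twist":[0,0,0]},{"xyz":[0,0,0],"twist":[0,0,0]},{"xyz":[0,0,0],"twist":[0,0,0]},{"xyz":[0,0,0],"twist":[0,0,0]}], "fingers": 255}}

```text
time: 15.42
tool_pos: [0.5403, -0.0532, 0.0157]
ee_rot: [-1.571, -0.0, 1.833]
wrist_force: [0.3, -0.4, -0.6]
width: 0.0596
```

```bash
python3 - <<'E'
from bench import robot
from h import *
ci=robot.camera_info('wrist');p,d=robot.snapshot('wrist')
o=robot.get_obs(); print(o['width'],o['tool_pos'],o['time'],o['wrist_force'])
cv2.imwrite('pics/w10.png',p[:,:,::-1])
E
```

```text
0.05914581648812877 [ 0.54022184 -0.05316455  0.0157176 ] 15.4667 [-0.04742544  0.47884088  0.16381232]
```

View pics/w10.png

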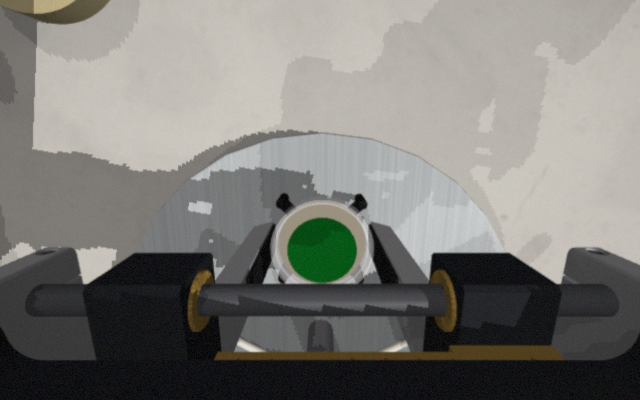

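>>> {"fn": "step_arm", "kwargs": {"commands": [{"xyz":[0,0,0.002],"twist":[0,0,0]},{"xyz":[0,0,0.005],"twist":[0,0,0]},{"xyz":[0,0,0.01],"twist":[0,0,0]},{"xyz":[0,0,0.016],"twist":[0,0,0]},{"xyz":[0,0,0.022],"twist":[0,0,0]},{"xyz":[0,0,0.028],"twist":[0,0,0]},{"xyz":[0,0,0.034],"twist":[0,0,0]},{"xyz":[0,0,0.04],"twist":[0,0,0]},{"xyz":[0,0,0.044],"twist":[0,0,0]},{"xyz":[0,0,0.046],"twist":[0,0,0]},{"xyz":[0,0,0.046],"twist":[0,0,0]}]}}

```text
time: 16.38
tool_pos: [0.5407, -0.0533, 0.0625]
ee_rot: [-1.572, 0.0, 1.833]
wrist_force: [0.4, 0.7, -1.1]
width: 0.0598
```

```bash
cat > chk.py <<'E'
import sys
from bench import robot
from h import *
n=sys.argv[1]
ci=robot.camera_info('wrist');p,d=robot.snapshot('wrist')
o=robot.get_obs(); print(o['width'],o['tool_pos'],o['ee_rot'],o['time'],o['wrist_force'])
cv2.imwrite(f'pics/w{n}.png',p[:,:,::-1])
h=cv2.cvtColor(p,cv2.COLOR_RGB2HSV).astype(int);H,S,V=h[...,0],h[...,1],h[...,2]
m=(H>40)&(H<90)&(S>60)
k,l,s,c=cv2.connectedComponentsWithStats(m.astype(np.uint8)); i=1+np.argmax(s[1:,4]); mm=cv2.erode((l==i).astype(np.uint8),np.ones((5,5)))
ys,xs=np.nonzero(mm); P=[]
for u,v in zip(xs[::5],ys[::5]):
    if d[v,u]>0: c0,r=ray(ci,u,v); P.append(c0+r*d[v,u])
P=np.array(P);c=np.median(P,0);P=P[abs(P[:,2]-c[2])<.01]; A=np.c_[P[:,:2]-c[:2],np.ones(len(P))]
co=np.linalg.lstsq(A,P[:,2],rcond=None)[0]; print('disc centre',c,'tilt',co[:2])
p,d=robot.snapshot('scene')
cv2.imwrite(f'pics/scene{n}.png',cv2.resize(p[130:270,220:420],None,fx=4,fy=4,interpolation=cv2.INTER_CUBIC)[:,:,::-1])
E
python3 chk.py 11
```

```text
0.059296945667369455 [ 0.54032388 -0.05317781  0.06189756] [-1.57106731e+00  4.33780186e-05  1.83342824e+00] 16.4333 [-1.22898328  0.06214193 -0.41166907]
disc centre [ 0.54116028 -0.05261309  0.10770728] tilt [ 0.0001905  -0.00016829]
```

View pics/scene11.png

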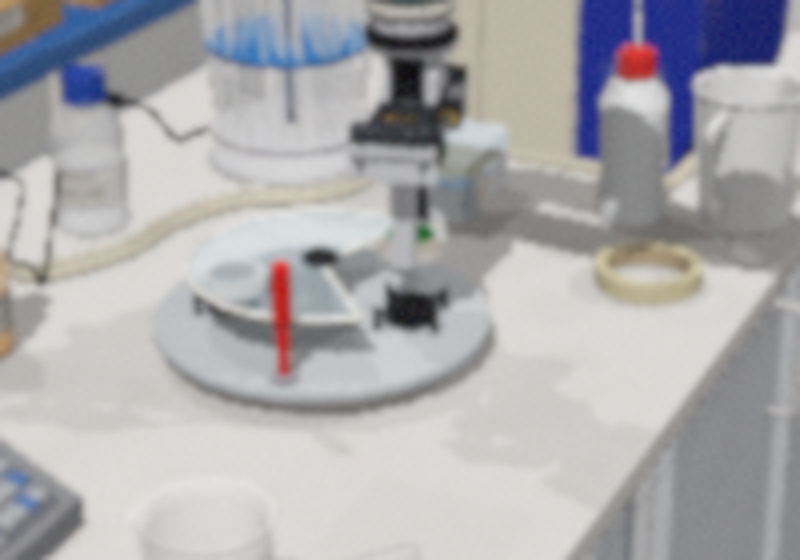

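The dish is held level, lifted by 46 mm. I'll lift it another 105 mm.

>>> {"fn": "step_arm", "kwargs": {"commands": [{"xyz":[0,0,0.005],"twist":[0,0,0]},{"xyz":[0,0,0.015],"twist":[0,0,0]},{"xyz":[0,0,0.027],"twist":[0,0,0]},{"xyz":[0,0,0.039],"twist":[0,0,0]},{"xyz":[0,0,0.051],"twist":[0,0,0]},{"xyz":[0,0,0.063],"twist":[0,0,0]},{"xyz":[0,0,0.075],"twist":[0,0,0]},{"xyz":[0,0,0.087],"twist":[0,0,0]},{"xyz":[0,0,0.097],"twist":[0,0,0]},{"xyz":[0,0,0.103],"twist":[0,0,0]},{"xyz":[0,0,0.105],"twist":[0,0,0]},{"xyz":[0,0,0.105],"twist":[0,0,0]}]}}

```text
time: 17.48
tool_pos: [0.5405, -0.0532, 0.1673]
ee_rot: [-1.572, 0.0, 1.833]
wrist_force: [-1.2, 0.9, -0.7]
width: 0.0592
```

>>> {"fn": "step_arm", "kwargs": {"commands": [{"xyz":[0,0,0],"twist":[0,0,0]},{"xyz":[0,0,0],"twist":[0,0,0]},{"xyz":[0,0,0],"twist":[0,0,0]},{"xyz":[0,0,0],"twist":[0,0,0]},{"xyz":[0,0,0],"twist":[0,0,0]},{"xyz":[0,0,0],"twist":[0,0,0]},{"xyz":[0,0,0],"twist":[0,0,0]},{"xyz":[0,0,0],"twist":[0,0,0]}]}}

```text
time: 18.15
tool_pos: [0.5402, -0.0532, 0.1667]
ee_rot: [-1.571, -0.0, 1.833]
wrist_force: [-0.4, 0.7, -0.5]
width: 0.0596
```

```bash
python3 chk.py 12; python3 - <<'E'
from bench import robot
from h import *
p,d=robot.snapshot('top');cv2.imwrite('pics/top12.png',cv2.resize(p[130:270,200:480],None,fx=2.8,fy=2.8,interpolation=cv2.INTER_CUBIC)[:,:,::-1])
E
```

```text
0.05944192888428206 [ 0.54024392 -0.05316576  0.16669993] [-1.57076880e+00 -8.19165061e-05  1.83343346e+00] 18.2 [ 1.08151767  0.19134309 -1.18863377]
disc centre [ 0.5407432  -0.05277213  0.21197484] tilt [-0.00456754 -0.00130937]
```

View pics/scene12.png

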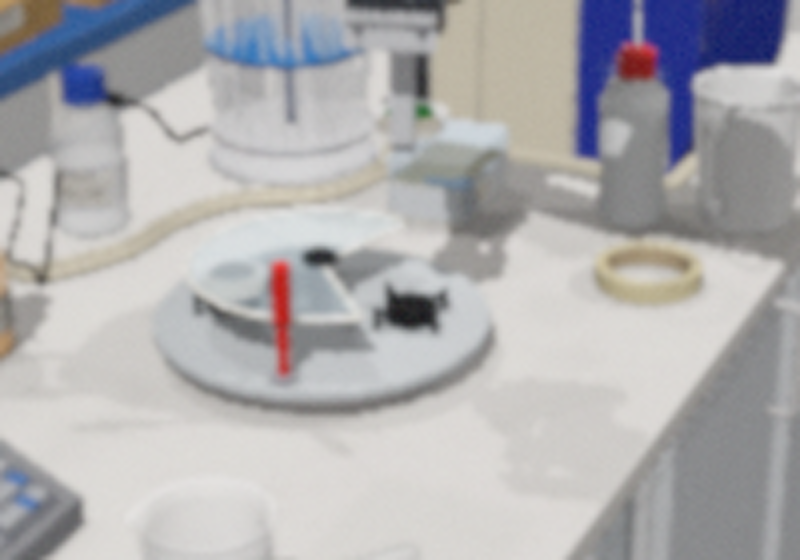

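View pics/top12.png

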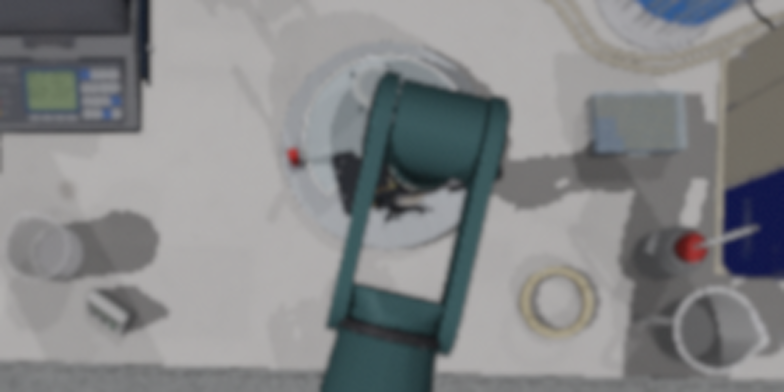

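```bash
python3 -c "
from bench import robot
print(robot.close_job())"
```

```text
the job is handed in; nothing more can be done
None
```

I turned the carousel a quarter turn clockwise by the red post, which brought the green-disc dish into the front opening. I then let go so it clicked, gripped the dish and lifted it about 15 cm. I handed the job in at about 18 s of the 51 s allowed, with the dish still in the gripper.

**Last checks:**
- **Dish:** its underside is at about 0.197 m. It is centred within about 1 mm of where it sat on its seat, and its tilt is under 0.01 rad. The grip opening is steady at 59.5 mm and the arm is still.
- **Turntable:** the red post stayed at its side position. That puts the joint about a quarter turn round, judged by eye and from a few-millimetre pixel fix, since the joint value itself is not readable.
- **Other things:** the white-disc dish is on its seat under the cover. The beaker, tip box, tape and timer look unmoved.

**What disagreed:**
- **Fingertips:** depth images put them about 27 mm behind the TCP, not 8 mm ahead as the description says. My first attempt to close on the dish therefore shut about 1 cm above the lid without touching it. I reopened, went 29 mm lower and gripped it properly.
- **Post:** for the same reason I probably held only the top few millimetres of it during the turn. The gripper read 13.5 mm there instead of 16 mm, but it did not slip.

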